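Clamp a notebook in the cover-stamping jig

ROBOT

A 6-joint arm with a two-finger parallel gripper is mounted at the origin on a cart in front of the work surface, level with it; the furniture and walls round the work are solid. World frame = base frame: x ahead of the robot, y to its left, z up, the work surface at z = 0. Lengths are in mm, angles in rad, forces in N, time in s.
With the tool pointing down it reaches from about 275 to 750 mm from the base axis. Payload 10.2 kg.
Tool frame: the origin (TCP) lies at the very end of the fingers, on their centre line; the grasp point (between the pads) lies 19 mm behind it; z points along the fingers, y is the line along which they close (so a half turn about z gives the same grasp; the last joint's range is limited). The gripper opens to 85 mm and grips with 20 to 120 N. Pads are 22 mm wide; open, the fingers measure 114 mm over their backs; the gripper's body (76 mm by 85 mm) begins 54 mm behind the grasp point. The pads swing forward as they close: fully open they stand 13 mm farther back than shut.
Start: joints at [1.066, 0.313, 1.498, -0, 1.331, -0.223], TCP at [146.007, 504.295, 231.294] pointing down, gripper open.
Joint ranges: [-2.94, 2.94], [-0.97, 2.17], [0.19, 2.56], [-1.23, 4.37], [0.02, 3.11], [-2.88, 2.88]. Speed limits (rad/s): [2.39, 2.39, 3.01, 3.14, 3.14, 3.14].

INTERFACE

Orientations are given as a unit quaternion [w, x, y, z].
In Python, from rig import ctrl, vision gives the robot as it stands. The module is installed in compiled form; this text tells all that it offers.
- The arm moves only by the tool play_rows, never from a script. Its arguments are lists of equal length, an entry for each row: "translation": the shift along the tool's x, y, z in m, a list of three; "rotation": the turn, a rotation vector about the tool's x, y, z in rad, a list of three; "gripper": the gripper's target within -1 to 1 (shut at 1, half-way at 0, fully open at -1). A call has 1 to 10 rows; each row is the pose to reach, as a shift and turn from the pose commanded when the call began, along the tool's axes at that moment; what a row does not reach only later rows make up. A row lasts 1/8 s, in which the tool goes at most 62.5 mm and 10.7 degrees, less where a joint would pass 70% of its speed; a pose out of reach is approached as far as the arm can. A call with a gripper value outside its range is refused whole. The fingers move at their own pace and stop on an object; "force" is the grip in N (left out, the last holds). Time passes only in rows, so rows that repeat a pose let the fingers close. It gives the time, the measured TCP pose, the force, the opening and the grip force at its end, in the units of the state.
- ctrl.sense(): the state, without advancing time (a new reading comes with each control period).
- vision.capture(name): name is "scene" or "top"; returns a dict with "pixels" (480x640x3 uint8, red, green, blue), "vfov" (degrees; the focal length in pixels is half the picture's height over the tangent of half this angle, whatever the lens; pixels are square), "cx", "cy" (the principal point, pixels), "rvec" (rotation vector, rad) and "tvec" (3), from world to camera coordinates, as OpenCV has them. Camera axes: x right, y down, z forward; pixel columns grow to the right and rows downward; lengths in mm; the calibration is good to about 2 mm. A picture is of the moment at which its call begins. There is no depth.
- ctrl.finish_job(): hands the job in; it is judged then, once.
The state is a dict: "time_s": time; "joints": joint angles; "dq": joint speeds; "tau": joint torques, N m; "eef_pos": TCP position; "ee_rot": TCP orientation; "force": force on the tool from outside, world axes, zero at the start; "wrist_torque": the same for the moment, N m; "grip_width": opening from 0.0 (shut) to 1.0 (fully open); "grip_force": force on a finger pad.
Only numpy, scipy, OpenCV 4.12 (cv2) and the standard library are available. Lean on these libraries where they do the work, as an engineer would, in place of code of your own. Each camera call takes 0.05 s, during which the arm holds its last target. There are 200 camera calls.

TASK

Get the notebook ready for its cover stamp: push it along the jig board until it sits flush against both metal stop strips, then push the clamp's lever over until it snaps locked with the rubber foot bearing on the cover. Everything is done by pushing: do not lift the notebook off the board, and leave the rubber stamp, the balm tin and the other notebook where they are.

Things in the scene. Friction and masses are not known exactly. Their poses are not given: they have to be found in the camera images.
- jig_board: Fixed plywood board, its flat top 15 mm above the table. Origin at table height; x runs from the board's front to its back (away from the robot at yaw 0), y to its left, z up. The plywood spans x -166 to +119, y -185 to +165 mm. The clamp stands left of the left strip, at x = +15 mm, and its arm reaches over that strip.
- home (a point): Board-frame point (-2, -50, 15) mm: where the middle of the notebook's underside lies when it touches both strips; axes as the board's. The strips are aluminium, 9 mm high: the back one runs across the board with its face 102 mm in +x of this point, the left one along the board with its face 70 mm in +y of it.
- notebook: Green notebook loose on the board, 15 to 45 mm short of both strips: 204 mm (its x, along the board) x 140 mm (its y) x 14 mm thick, 0.19 kg. Origin at the middle of its underside. At home its axes are parallel to the board's.
- lever (a joint): Clamp lever's angle, rad. 0 = open, nearly upright (8 deg past vertical, away from the notebook). Grows as its end goes to the board's left (+y) and down. Dead centre 1.08; locked stop 1.22, lying 12 deg above level. Let go before dead centre it springs back open; past it, it snaps to the stop. Takes about 3 N at its end.
- lever_hinge (a point): Middle of the lever's hinge pin on the fixed clamp base, 55 mm above the table. The pin lies along the board's x.
- lever_end (a point): Point on the axis of the lever's black grip, 100 mm from the hinge, moving with it. The grip is 22 mm wide (along the board's x), 14 mm thick, and reaches from 48 to 126 mm from the hinge.
- clamp_foot: Steel spindle with a sprung rubber foot, 18 mm across, at the end of the clamp's arm; origin on the arm, 68 mm from its pivot. A link drives the arm from the lever: lever open, the arm stands up to 140 mm above the table, with a clear gap of about 50 mm to the lever's end; lever locked, the arm lies level and the foot presses on the cover.
- stamp: Rubber stamp with a turned wooden handle, 30 x 42 x 66 mm, standing loose on the table right of the board. Bystander. Origin under its centre.
- tin: Round balm tin, 54 mm across, 21 mm high, loose on the table right of the board. Bystander. Origin under its centre.
- next_notebook: A second notebook like the first, lying loose on the table left of the board, waiting its turn. Bystander. Origin under its centre.

How it is judged (in metres and radians):
On the way, in this order (a step that is already met when the one before it is completed fails the run):
1. the notebook is flush against both strips while the lever is still open (x of notebook in the frame of home above -0.004 m and y of notebook in the frame of home above -0.004 m and angle between the x axis of notebook and the x axis of jig_board, either way round below 0.035 rad and value of joint lever below 0.3 rad), for 0.2 s.
2. the lever is locked past dead centre and the foot bears on the cover (value of joint lever above 1.16 rad and contact force between clamp_foot and notebook above 4 N), for 0.2 s.
At the end, for the whole second after the job is handed in: The notebook lies flat on the board within 4 mm of both strips and within 2 degrees of square to them, at rest; the lever is past dead centre at its locked stop (joint above 1.16) and the foot bears on the cover with more than 4 N. The notebook had to be home before the lever was thrown (all of step 2 and x of notebook in the frame of home above -0.004 m and y of notebook in the frame of home above -0.004 m and angle between the x axis of notebook and the x axis of jig_board, either way round below 0.035 rad and z of notebook in the frame of home below 0.003 m and linear speed of notebook below 0.01 m/s); the robot touches nothing.
It fails at once if the notebook is lifted more than 8 mm off the board or tipped (z of notebook in the frame of home above 0.008 m or angle between notebook's own z axis and vertical above 0.12 rad).
It fails at once if the rubber stamp is moved more than 15 mm or lifted (distance of stamp from where it was at the start of the episode above 0.015 m).
It fails at once if the balm tin is moved more than 15 mm or lifted (distance of tin from where it was at the start of the episode above 0.015 m).
It fails at once if the waiting notebook is moved more than 15 mm or lifted (distance of next_notebook from where it was at the start of the episode above 0.015 m).
It also fails if it takes over 54 s, if anything falls off the work surface, if the arm or the gripper's body presses on something with over 40 N, if the wrist force passes 120 N, or if a joint passes its speed limit or range.

## Working session

There is one attempt and no reset: what is moved stays moved. The work goes in short steps, Python scripts to look and compute and a tool call to move; the robot and the scene stay as the last step left them, time stands still between calls to the robot, and variables do not carry over. Pictures are saved under pics/ and viewed, at most 10 in all, crops included, and the job is handed in when it is done.

Besides the shell and the picture viewer there is one more tool, called after ">>>" by a JSON object that holds its "name" and its "arguments". play_rows: Moves the arm, as the interface text tells. Its arguments: {"type":"object","properties":{"translation":{"type":"array"},"rotation":{"type":"array"},"gripper":{"type":"array"},"force":{"type":"number"}},"required":["translation","rotation","gripper"]}

```bash
mkdir -p pics; cat > h.py <<'E'
import numpy as np, cv2, pickle
from rig import ctrl, vision
def snap(n,f):
    c=vision.capture(n); cv2.imwrite(f'pics/{f}.png',c['pixels'][:,:,::-1]); pickle.dump(c,open(f'pics/{f}.pkl','wb')); return c
def K(c):
    f=240/np.tan(np.radians(c['vfov'])/2); return np.array([[f,0,c['cx']],[0,f,c['cy']],[0,0,1.]])
def ray(c,px,z):
    R=cv2.Rodrigues(np.array(c['rvec'],float))[0];t=np.array(c['tvec'],float).ravel()
    o=-R.T@t; d=R.T@np.linalg.inv(K(c))@np.array([*px,1.]); return o+d*(z-o[2])/d[2]
def proj(c,p):
    return cv2.projectPoints(np.array(p,float).reshape(-1,3),np.array(c['rvec'],float),np.array(c['tvec'],float),K(c),None)[0].reshape(-1,2)
def load(f): return pickle.load(open(f'pics/{f}.pkl','rb'))
E
python3 - <<'E'
from h import *
for n in('scene','top'):
    c=snap(n,n+'0'); print(n,{k:v for k,v in c.items() if k!='pixels'})
print(ctrl.sense())
E
```

```text
scene {'vfov': 42.142611116445096, 'cx': 311.2606533039873, 'cy': 236.5732693022684, 'rvec': array([ 2.15541488, -0.5734032 ,  0.31621849]), 'tvec': array([-434.91938825,  223.94818206, 1390.04906928])}
top {'vfov': 50.563761930367754, 'cx': 323.21761277733555, 'cy': 237.76571355657225, 'rvec': array([ 2.11198578, -2.16740565,  0.16572025]), 'tvec': array([-1.24967861e+00,  5.09063166e+02,  1.43156918e+03])}
{'time_s': 0.1, 'joints': array([ 1.06561363e+00,  3.13413104e-01,  1.49835901e+00,  1.55319784e-05,
        1.33102395e+00, -2.23382867e-01]), 'dq': array([-6.66654978e-04,  1.02673912e-03, -2.68813827e-03,  1.34870028e-05,
        9.79333669e-04, -4.04789051e-05]), 'tau': array([ 2.32611041e-03, -4.12902367e+01, -2.60138798e+01, -1.52880580e-04,
        3.06128670e-03,  5.00965336e-05]), 'eef_pos': array([145.87790476, 504.08274412, 230.7833485 ]), 'ee_rot': array([-2.21423059e-04,  1.40435971e-01,  9.90089580e-01, -5.59534344e-04]), 'force': array([ 0.3628703 ,  0.0642753 , -0.05234634]), 'wrist_torque': array([ 0.02465617,  0.04350687, -0.02712834]), 'grip_force': 0.0, 'grip_width': 0.993846843195596}
```

View pics/top0.png

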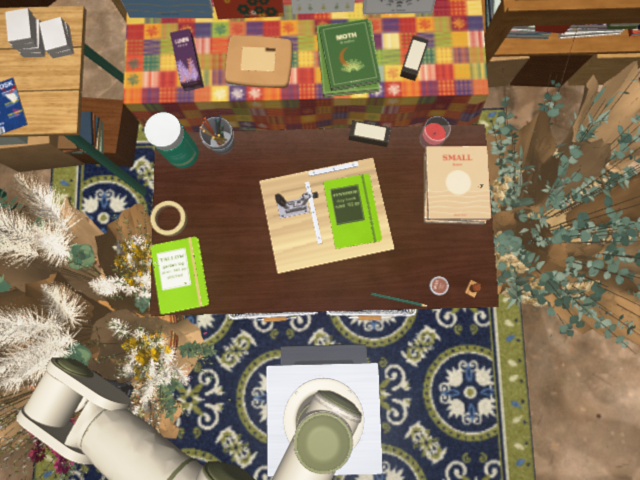

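View pics/scene0.png

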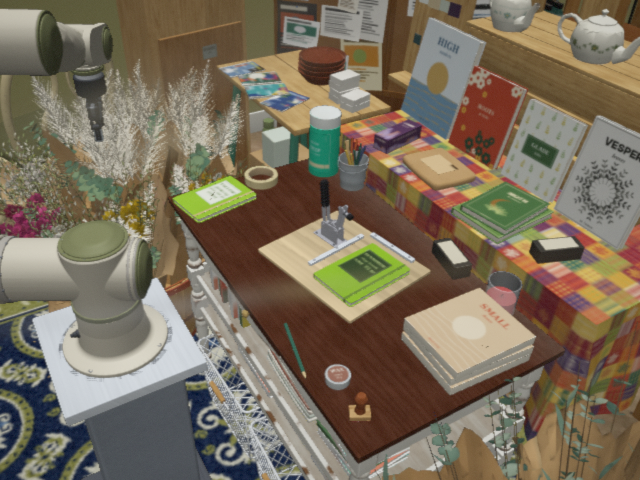

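The top view shows the board with corners at about (260,180), (373,158), (394,248) and (277,272). The notebook is centred near (354,212) and the clamp near (296,203). The stamp and tin are at the lower right, (473,288) and (439,285). Next I'll fit the poses.

```bash
cat > fit.py <<'E'
from h import *
def rect(c,mask,z):
    cs=max(cv2.findContours(mask,cv2.RETR_EXTERNAL,cv2.CHAIN_APPROX_NONE)[0],key=cv2.contourArea).reshape(-1,2)
    P=np.array([ray(c,p,z)[:2] for p in cs],np.float32); return cv2.minAreaRect(P)
def nbmask(c):
    h=cv2.cvtColor(c['pixels'],cv2.COLOR_RGB2HSV)
    m=cv2.inRange(h,(30,120,90),(50,255,255)); w=np.zeros_like(m); w[165:260,310:400]=255
    return cv2.morphologyEx(m&w,cv2.MORPH_CLOSE,np.ones((25,25)))
E
python3 - <<'E'
from fit import *
c=load('top0')
print('nb',rect(c,nbmask(c),27))
B=np.array([ray(c,p,15)[:2] for p in[(260,180),(373,158),(394,248),(277,272)]]) # BL,BR,FR,FL
L=np.array([[119,165],[119,-185],[-166,-185],[-166,165.]])
a=L-L.mean(0);b=B-B.mean(0)
th=np.arctan2((a[:,0]*b[:,1]-a[:,1]*b[:,0]).sum(),(a*b).sum())
R=np.array([[np.cos(th),-np.sin(th)],[np.sin(th),np.cos(th)]])
o=B.mean(0)-R@L.mean(0)
print('board',o,np.degrees(th),(b-a@R.T))
print('home',o+R@[-2,-50])
im=c['pixels'][140:290,230:430,::-1]
cv2.imwrite('pics/crop0.png',cv2.resize(im,None,fx=4,fy=4,interpolation=cv2.INTER_CUBIC))
s=load('scene0')
cv2.imwrite('pics/crop1.png',cv2.resize(s['pixels'][170:320,250:440,::-1],None,fx=4,fy=4,interpolation=cv2.INTER_CUBIC))
E
```

```text
nb ((590.8468627929688, -101.7612533569336), (207.70437622070312, 140.6290740966797), 8.677251815795898)
board [605.80706894 -10.75787993] 10.032171557125213 [[-1.23244193 -1.85927307]
 [-2.80574728  1.2999838 ]
 [ 2.34981495  0.56340275]
 [ 1.68837425 -0.00411349]]
home [612.54770472 -60.34178689]
```

View pics/crop0.png

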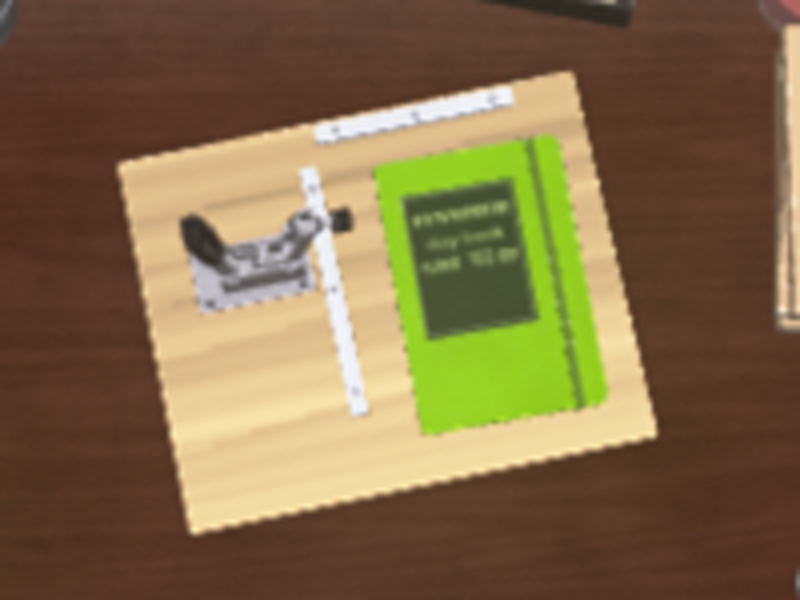

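View pics/crop1.png

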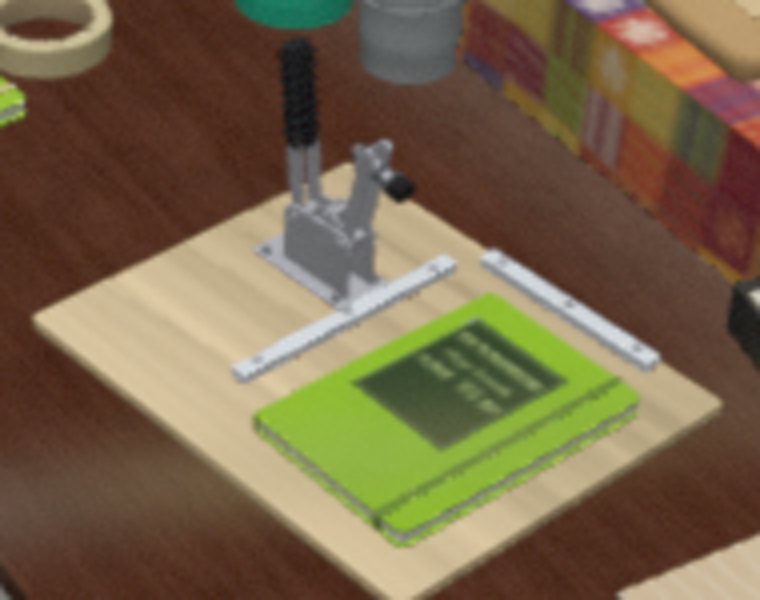

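The crops show the board corners, both strips, the notebook short of both, and the open clamp. The lever's grip tip is at top px ≈ (277,195) and scene px ≈ (324,181). Next I'll refine the board pose and find the lever and the clamp foot.

```bash
cat > b.py <<'E'
from fit import *
c=load('top0');s=load('scene0')
B=np.array([ray(c,p,15)[:2] for p in[(259.3,180.5),(373.2,157.8),(394.0,249.0),(277.7,273.2)]])
L=np.array([[119,165],[119,-185],[-166,-185],[-166,165.]])
a=L-L.mean(0);b=B-B.mean(0)
th=np.arctan2((a[:,0]*b[:,1]-a[:,1]*b[:,0]).sum(),(a*b).sum())
R=np.array([[np.cos(th),-np.sin(th)],[np.sin(th),np.cos(th)]])
o=B.mean(0)-R@L.mean(0)
tb=lambda p:R.T@(np.array(p)[:2]-o)
tw=lambda p:o+R@np.array(p,float)
E
python3 - <<'E'
from b import *
print('board',o,np.degrees(th),(b-a@R.T).round(1).tolist(),'nb in home',tb(rect(c,nbmask(c),27)[0])+[2,50])
def tri(p,q):
    P=[]
    for m in(c,s): P.append(K(m)@np.c_[cv2.Rodrigues(m['rvec'])[0],m['tvec']])
    X=cv2.triangulatePoints(P[0],P[1],np.array(p,float),np.array(q,float)).ravel();X=X[:3]/X[3]
    return X.round(),tb(X).round(1),(proj(c,X)-p).round(1),(proj(s,X)-q).round(1)
print('tip',tri((230+188/4,140+222/4),(250+297/4,170+45/4)))
print('foot',tri((230+342/4,140+219/4),(250+400/4,170+187/4)))
# strip faces top edge at z=24
for n,p in dict(back1=(317,143),back2=(513,104),left1=(317,168),left2=(367,412)).items(): print(n,tb(ray(c,(230+p[0]/4-.4,140+p[1]/4-.4),24)).round(1))
# predicted lever tips
for hy in(80,90,100,110): print(hy,[proj(m,[*tw([15,hy+126*np.sin(.14)]),55+126*np.cos(.14)]).round(1).tolist() for m in(c,s)],[proj(m,[*tw([15,hy+48*np.sin(.14)]),55+48*np.cos(.14)]).round(1).tolist() for m in(c,s)])
st=ctrl.sense()
from scipy.spatial.transform import Rotation as Ro
print(Ro.from_quat(st['ee_rot'][[1,2,3,0]]).as_matrix().round(3))
for n,p in dict(right=(-30,-176),pre=(-20,-176),front=(-150,-50),lev=(15,70)).items():print(n,tw(p))
E
```

```text
board [603.90562455 -10.77092912] 10.25108111620962 [[-0.1, -0.1], [-0.9, 0.1], [0.5, 1.2], [0.5, -1.3]] nb in home [-27.04313957 -37.21391178]
tip (array([604., 107., 172.]), array([ 20.6, 115.9]), array([[-0.3,  0.7]]), array([[ 0.5, -0.1]]))
foot (array([618.,   4., 117.]), array([16.5, 12.1]), array([[-0. ,  0.1]]), array([[ 0., -0.]]))
back1 [101.6  16.5]
back2 [ 101.2 -133. ]
left1 [82.8 20.4]
left2 [-104.6   21.1]
80 [[[283.6, 196.1]], [[328.0, 182.1]]] [[[289.6, 201.9]], [[329.7, 208.9]]]
90 [[[279.9, 196.9]], [[325.4, 180.5]]] [[[286.1, 202.6]], [[327.2, 207.3]]]
100 [[[276.2, 197.6]], [[322.9, 178.9]]] [[[282.6, 203.3]], [[324.6, 205.6]]]
110 [[[272.5, 198.4]], [[320.3, 177.3]]] [[[279.1, 204.0]], [[322.1, 204.0]]]
[[-0.961  0.278 -0.001]
 [ 0.278  0.961 -0.001]
 [ 0.    -0.001 -1.   ]]
right [ 605.7058363  -189.30036433]
pre [ 615.5462097 -187.5207432]
front [465.19812924 -86.66711311]
lev [606.20883671  60.78111637]
```

```bash
cat > go.py <<'E'
from b import *
from scipy.spatial.transform import Rotation as Ro
import sys
def go(x,y,z,yaw=None):
    """board-frame x,y, world z; yaw = angle of tool y relative to board x (deg)"""
    st=ctrl.sense(); R0=Ro.from_quat(st['ee_rot'][[1,2,3,0]])
    d=R0.inv().apply(np.array([*tw([x,y]),z])-st['eef_pos'])/1000
    r=np.zeros(3)
    if yaw is not None:
        a=th+np.radians(yaw); Y=np.array([np.cos(a),np.sin(a),0]);Z=np.array([0,0,-1.]);X=np.cross(Y,Z)
        r=(R0.inv()*Ro.from_matrix(np.c_[X,Y,Z])).as_rotvec()
    print('trans',d.round(4).tolist(),'rot',r.round(4).tolist(),'now board',tb(st['eef_pos']).round(1),st['eef_pos'][2].round(1))
E
python3 -c "
from go import *
go(-165,-85,150,90);go(-165,-85,17,90)"
```

```text
trans [-0.4732, -0.5166, 0.0813] rot [-0.0011, -0.0005, -0.4607] now board [-359.1  588.1] 230.8
trans [-0.4732, -0.5164, 0.2143] rot [-0.0011, -0.0005, -0.4607] now board [-359.1  588.1] 230.8
```

>>> {"name": "play_rows", "arguments": {"translation": [[-0.473,-0.516,0.081],[-0.473,-0.516,0.081],[-0.473,-0.516,0.081],[-0.473,-0.516,0.081],[-0.473,-0.516,0.081],[-0.473,-0.516,0.081],[-0.473,-0.516,0.081],[-0.473,-0.516,0.081],[-0.473,-0.516,0.081],[-0.473,-0.516,0.081]], "rotation": [[0,0,-0.46],[0,0,-0.46],[0,0,-0.46],[0,0,-0.46],[0,0,-0.46],[0,0,-0.46],[0,0,-0.46],[0,0,-0.46],[0,0,-0.46],[0,0,-0.46]], "gripper": [0,0,0,0,0,0,0,0,0,0]}}

```text
time_s: 1.35
eef_pos: [417.2, -43.8, 160.6]
ee_rot: [0.0, -0.089, 0.996, 0.0]
force: [1.2, 0.5, 0.2]
grip_width: 0.494
grip_force: 0.0
```

```bash
python3 -c "
from go import *
go(-165,-85,50,90);go(-165,-85,17,90);print(ctrl.sense()['joints'])"
```

```text
trans [-0.0247, -0.0857, 0.1106] rot [0.0001, 0.0002, -0.0013] now board [-189.6    0.8] 160.6
trans [-0.0247, -0.0857, 0.1436] rot [0.0001, 0.0002, -0.0013] now board [-189.6    0.8] 160.6
[-3.85526761e-01  1.57687134e-01  1.89532751e+00  1.74863210e-04
  1.08846634e+00 -2.13398363e+00]
```

>>> {"name": "play_rows", "arguments": {"translation": [[-0.0247,-0.0857,0.06],[-0.0247,-0.0857,0.1],[-0.0247,-0.0857,0.12],[-0.0247,-0.0857,0.135],[-0.0247,-0.0857,0.142],[-0.0247,-0.0857,0.142],[-0.0247,-0.0857,0.142]], "rotation": [[0,0,0],[0,0,0],[0,0,0],[0,0,0],[0,0,0],[0,0,0],[0,0,0]], "gripper": [0,0,0,0,0,0,0]}}

```text
time_s: 2.22
eef_pos: [456.7, -121.6, 19.8]
ee_rot: [0.001, -0.089, 0.996, -0.001]
force: [0.3, 0.8, 0.4]
grip_width: 0.503
grip_force: 0.0
```

```bash
python3 -c "
from go import *
go(-142,-85,17,90);go(-115,-85,17,90);snap('scene','s1')
s=load('s1');cv2.imwrite('pics/crop2.png',cv2.resize(s['pixels'][170:340,250:440,::-1],None,fx=3,fy=3,interpolation=cv2.INTER_CUBIC))"
```

```text
trans [-0.0225, -0.0021, 0.0028] rot [-0.0012, 0.0014, -0.0002] now board [-164.5  -82.9] 19.8
trans [-0.0495, -0.0021, 0.0029] rot [-0.0012, 0.0014, -0.0002] now board [-164.5  -82.9] 19.8
```

View pics/crop2.png

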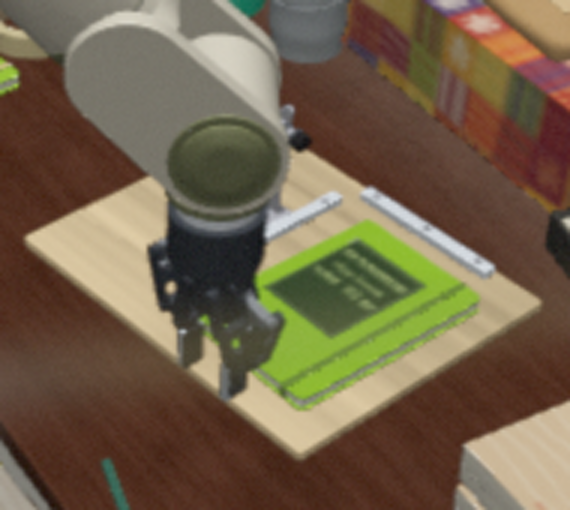

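The fingers stand in front of the notebook's near edge, low over the board (crop px ≈ (190,360) and (232,390)). Now I push toward the back strip.

>>> {"name": "play_rows", "arguments": {"translation": [[-0.006,-0.002,0.002],[-0.012,-0.002,0.002],[-0.018,-0.002,0.002],[-0.023,-0.002,0.002],[-0.028,-0.002,0.002],[-0.032,-0.002,0.002],[-0.036,-0.002,0.002],[-0.039,-0.002,0.002],[-0.042,-0.002,0.002],[-0.044,-0.002,0.002]], "rotation": [[0,0,0],[0,0,0],[0,0,0],[0,0,0],[0,0,0],[0,0,0],[0,0,0],[0,0,0],[0,0,0],[0,0,0]], "gripper": [0,0,0,0,0,0,0,0,0,0]}}

```text
time_s: 3.52
eef_pos: [500.0, -115.7, 16.8]
ee_rot: [-0.0, -0.089, 0.996, 0.0]
force: [-2.2, -0.1, -0.3]
grip_width: 0.497
grip_force: 0.9
```

>>> {"name": "play_rows", "arguments": {"translation": [[-0.0015,0,0],[-0.003,0,0],[-0.0045,0,0],[-0.0045,0,0]], "rotation": [[0,0,0],[0,0,0],[0,0,0],[0,0,0]], "gripper": [0,0,0,0]}}

```text
time_s: 4.03
eef_pos: [504.6, -115.0, 16.8]
ee_rot: [0.0, -0.089, 0.996, -0.0]
force: [0.4, 0.5, 0.3]
grip_width: 0.499
grip_force: 0.0
```

```bash
python3 -c "
from go import *
go(-115,-85,17,90);c=snap('top','t1');n=rect(c,nbmask(c),27);print(n,tb(n[0])+[2,50],ctrl.sense()['force'])"
```

```text
trans [-0.0013, -0.0001, -0.0001] rot [-0.0002, 0.0005, -0.0007] now board [-116.3  -84.9] 16.8
((631.9788818359375, -91.60938262939453), (170.34324645996094, 140.82281494140625), 10.32162857055664) [ 15.2389514  -34.54403295] [ 0.33257354  0.12422653 -0.27646965]
```

>>> {"name": "play_rows", "arguments": {"translation": [[-0.001,0,0],[-0.002,0,0],[-0.003,0,0],[-0.003,0,0]], "rotation": [[0,0,0],[0,0,0],[0,0,0],[0,0,0]], "gripper": [0,0,0,0]}}

```text
time_s: 4.58
eef_pos: [507.4, -114.4, 16.8]
ee_rot: [0.0, -0.089, 0.996, -0.0]
force: [-0.7, -0.4, 0.4]
grip_width: 0.501
grip_force: 0.5
```

>>> {"name": "play_rows", "arguments": {"translation": [[-0.001,0,0],[-0.002,0,0],[-0.002,0,0]], "rotation": [[0,0,0],[0,0,0],[0,0,0]], "gripper": [0,0,0]}}

```text
time_s: 4.95
eef_pos: [508.2, -114.2, 16.8]
ee_rot: [-0.001, -0.089, 0.996, 0.0]
force: [-9.1, -3.4, 6.6]
grip_width: 0.497
grip_force: 4.4
```

>>> {"name": "play_rows", "arguments": {"translation": [[0.01,0,0],[0.025,0,-0.01],[0.03,0,-0.06],[0.03,0,-0.08]], "rotation": [[0,0,0],[0,0,0],[0,0,0],[0,0,0]], "gripper": [0,0,0,0]}}

```text
time_s: 5.45
eef_pos: [480.1, -119.8, 99.1]
ee_rot: [0.002, -0.089, 0.996, -0.001]
force: [-0.4, 0.1, -0.2]
grip_width: 0.498
grip_force: 0.0
```

```bash
python3 -c "
from go import *
go(-2,-182,80,0)"
```

```text
trans [-0.1393, -0.0965, 0.0197] rot [0.0009, 0.0041, 1.5697] now board [-141.2  -85.3] 99.1
```

>>> {"name": "play_rows", "arguments": {"translation": [[-0.03,-0.03,0.0],[-0.06,-0.05,0.0],[-0.09,-0.07,0.0],[-0.12,-0.09,0.01],[-0.139,-0.0965,0.018],[-0.139,-0.0965,0.018],[-0.139,-0.0965,0.018],[-0.139,-0.0965,0.018],[-0.139,-0.0965,0.018],[-0.139,-0.0965,0.018]], "rotation": [[0,0,1.57],[0,0,1.57],[0,0,1.57],[0,0,1.57],[0,0,1.57],[0,0,1.57],[0,0,1.57],[0,0,1.57],[0,0,1.57],[0,0,1.57]], "gripper": [0,0,0,0,0,0,0,0,0,0]}}

```text
time_s: 6.7
eef_pos: [633.5, -189.7, 78.7]
ee_rot: [0.0, 0.641, 0.768, 0.0]
force: [0.6, 0.1, 0.2]
grip_width: 0.503
grip_force: 0.0
```

```bash
python3 -c "
from go import *
go(-2,-182,17,0);c=snap('top','t2');n=rect(c,nbmask(c),27);print(n,tb(n[0])+[2,50],ctrl.sense()['force'])
cv2.imwrite('pics/crop3.png',cv2.resize(c['pixels'][140:290,230:430,::-1],None,fx=3,fy=3,interpolation=cv2.INTER_CUBIC))"
```

```text
trans [-0.0006, 0.0007, 0.0617] rot [0.0003, -0.0001, 0.0008] now board [  -2.7 -181.4] 78.7
((640.983154296875, -45.383941650390625), (115.80513763427734, 236.82009887695312), 65.97026062011719) [32.32586888  9.34110767] [-0.66059346  0.57701284 -0.61058747]
```

View pics/crop3.png

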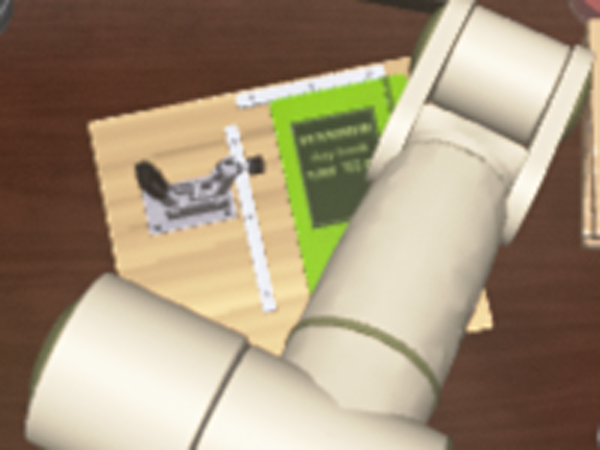

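The notebook is flush at the back, with its back edge meeting the strip at crop px ≈ (270–385, 85). The gap to the left strip is about 33 mm. Now I go down and push left.

>>> {"name": "play_rows", "arguments": {"translation": [[0,0,0.04],[0,0,0.058],[0,0,0.0615],[0.004,0,0.0615],[0.01,0,0.0615],[0.016,0,0.0615],[0.022,0,0.0615],[0.027,0,0.0615],[0.031,0,0.0615],[0.035,0,0.0615]], "rotation": [[0,0,0],[0,0,0],[0,0,0],[0,0,0],[0,0,0],[0,0,0],[0,0,0],[0,0,0],[0,0,0],[0,0,0]], "gripper": [0,0,0,0,0,0,0,0,0,0]}}

```text
time_s: 8.0
eef_pos: [627.4, -155.2, 17.4]
ee_rot: [0.0, 0.641, 0.767, -0.0]
force: [1.0, -1.9, 1.6]
grip_width: 0.499
grip_force: 1.0
```

>>> {"name": "play_rows", "arguments": {"translation": [[0.003,0,0],[0.006,0,0],[0.009,0,0],[0.011,0,0],[0.013,0,0],[0.014,0,0]], "rotation": [[0,0,0],[0,0,0],[0,0,0],[0,0,0],[0,0,0],[0,0,0]], "gripper": [0,0,0,0,0,0]}}

```text
time_s: 8.75
eef_pos: [624.9, -141.4, 17.3]
ee_rot: [-0.0, 0.641, 0.768, -0.0]
force: [0.3, -2.0, 1.7]
grip_width: 0.499
grip_force: 1.0
```

```bash
python3 -c "
from go import *
go(-2,-130,17,0)"
```

```text
trans [0.0023, 0.0006, 0.0003] rot [-0.0, -0.0, 0.0002] now board [  -2.6 -132.3] 17.3
```

>>> {"name": "play_rows", "arguments": {"translation": [[0.001,0,0],[0.002,0,0],[0.003,0,0],[0.003,0,0]], "rotation": [[0,0,0],[0,0,0],[0,0,0],[0,0,0]], "gripper": [0,0,0,0]}}

```text
time_s: 9.25
eef_pos: [624.3, -138.4, 17.3]
ee_rot: [-0.0, 0.641, 0.768, 0.0]
force: [0.4, -1.6, 1.0]
grip_width: 0.501
grip_force: 0.7
```

>>> {"name": "play_rows", "arguments": {"translation": [[0.001,0,0],[0.002,0,0],[0.002,0,0]], "rotation": [[0,0,0],[0,0,0],[0,0,0]], "gripper": [0,0,0]}}

```text
time_s: 9.62
eef_pos: [624.7, -137.8, 17.6]
ee_rot: [0.002, 0.641, 0.768, -0.0]
force: [2.5, -7.1, -0.8]
grip_width: 0.499
grip_force: 4.0
```

>>> {"name": "play_rows", "arguments": {"translation": [[-0.012,0,0],[-0.025,0,0],[-0.025,0,-0.06],[-0.025,0,-0.12],[-0.025,0,-0.185],[-0.025,0,-0.195]], "rotation": [[0,0,0],[0,0,0],[0,0,0],[0,0,0],[0,0,0],[0,0,0]], "gripper": [0,0,1,1,1,1]}}

```text
time_s: 10.38
eef_pos: [629.6, -162.1, 217.1]
ee_rot: [0.003, 0.641, 0.767, 0.001]
force: [-0.6, 1.0, -0.0]
grip_width: 0.001
grip_force: 0.0
```

```bash
python3 -c "
from go import *
go(15,76,205,0)
snap('scene','s3');s=load('s3');c=snap('top','t3')
q=lambda c,a,b,d,e:cv2.resize(c['pixels'][a:b,d:e,::-1],(400,400))
cv2.imwrite('pics/crop4.png',np.hstack([q(s,160,330,250,420),q(c,150,270,255,375)]))"
```

```text
trans [0.2296, 0.0166, 0.0113] rot [0.0062, 0.004, -0.0002] now board [  -1.7 -153.5] 217.1
```

View pics/crop4.png

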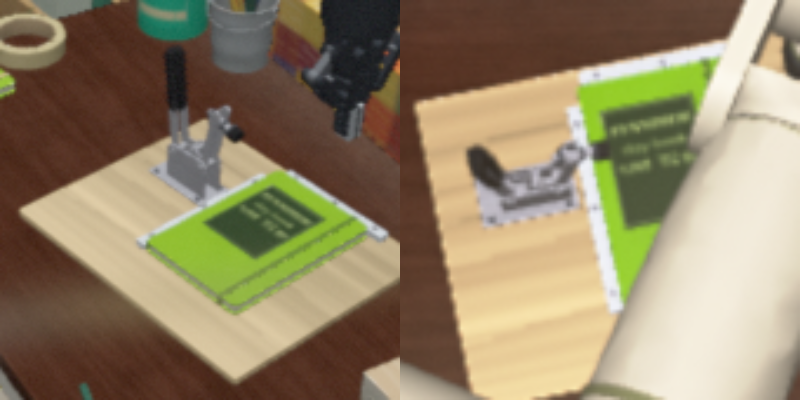

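Both views show the notebook flush with both strips and the lever still open. Next is the lever.

>>> {"name": "play_rows", "arguments": {"translation": [[0.06,0.01,0],[0.12,0.017,0],[0.18,0.017,0],[0.22,0.017,0],[0.23,0.017,0.005],[0.23,0.017,0.03],[0.23,0.017,0.055],[0.23,0.017,0.065],[0.23,0.017,0.065]], "rotation": [[0,0,0],[0,0,0],[0,0,0],[0,0,0],[0,0,0],[0,0,0],[0,0,0],[0,0,0],[0,0,0]], "gripper": [1,1,1,1,1,1,1,1,1]}}

```text
time_s: 11.6
eef_pos: [604.0, 67.6, 146.4]
ee_rot: [-0.001, 0.641, 0.767, -0.001]
force: [0.0, 0.4, 0.3]
grip_width: 0.001
grip_force: 0.0
```

```bash
python3 -c "
from go import *
go(17,76,150,0);print(ctrl.sense()['force'])
s=snap('scene','s4');c=snap('top','t4')
q=lambda c,a,b,d,e:cv2.resize(c['pixels'][a:b,d:e,::-1],(400,400))
cv2.imwrite('pics/crop5.png',np.hstack([q(s,140,270,270,400),q(c,150,270,255,375)]))"
```

```text
trans [-0.0011, 0.0029, -0.0036] rot [-0.0019, -0.0005, -0.0007] now board [14.1 77.1] 146.4
[0.02347481 0.37561124 0.29078889]
```

View pics/crop5.png

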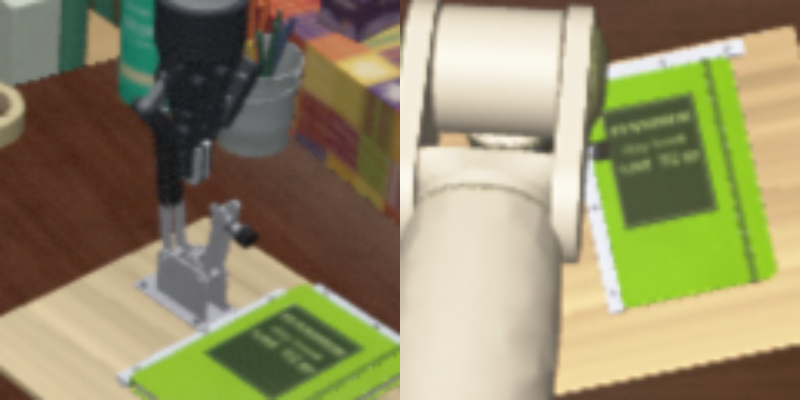

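The shut fingers are just right of the lever's grip (scene crop px ≈ (195,170), lever at (170,170)), clear of the raised arm. Now I push along the lever's arc.

>>> {"name": "play_rows", "arguments": {"translation": [[0.008,0.002,-0.003],[0.016,0.002,-0.003],[0.028,0.002,0],[0.041,0.002,0.002],[0.053,0.002,0.008],[0.063,0.002,0.014],[0.073,0.002,0.022],[0.081,0.002,0.031]], "rotation": [[0,0,0],[0,0,0],[0,0,0],[0,0,0],[0,0,0],[0,0,0],[0,0,0],[0,0,0]], "gripper": [1,1,1,1,1,1,1,1]}}

```text
time_s: 12.7
eef_pos: [591.7, 149.0, 115.8]
ee_rot: [-0.0, 0.641, 0.768, 0.0]
force: [-0.3, 0.2, 3.1]
grip_width: 0.001
grip_force: 1.2
```

```bash
python3 -c "
from go import *
go(17,173,91,0);print(ctrl.sense()['force'])
s=snap('scene','s5')
q=lambda c,a,b,d,e:cv2.resize(c['pixels'][a:b,d:e,::-1],(500,500))
cv2.imwrite('pics/crop6.png',q(s,140,290,250,400))"
```

```text
trans [0.0136, 0.0006, 0.0248] rot [0.0002, -0.0002, 0.0002] now board [ 16.4 159.3] 115.8
[-0.25111437  0.23125423  3.14487577]
```

View pics/crop6.png

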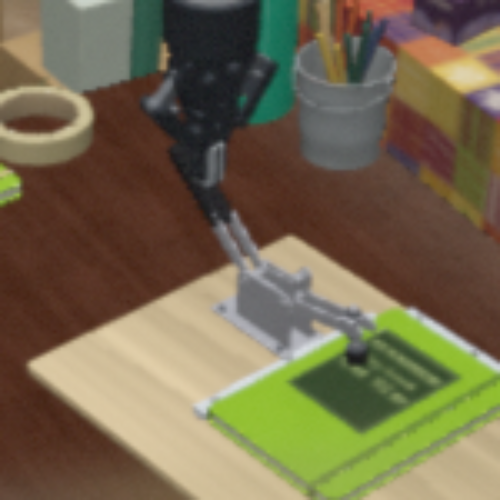

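The lever is well over, with its grip at crop px ≈ (205,185), and the foot is close above the cover at (357,352). I continue past dead centre.

>>> {"name": "play_rows", "arguments": {"translation": [[0.005,0,0.007],[0.009,0,0.014],[0.012,0,0.02],[0.014,0,0.025],[0.016,0,0.03],[0.017,0,0.034],[0.017,0,0.034]], "rotation": [[0,0,0],[0,0,0],[0,0,0],[0,0,0],[0,0,0],[0,0,0],[0,0,0]], "gripper": [1,1,1,1,1,1,1]}}

```text
time_s: 13.62
eef_pos: [588.6, 164.9, 81.9]
ee_rot: [-0.0, 0.641, 0.767, -0.0]
force: [-0.5, 0.6, -0.6]
grip_width: 0.002
grip_force: 0.0
```

>>> {"name": "play_rows", "arguments": {"translation": [[0,0,-0.03],[0,0,-0.09],[0,0,-0.14],[0,0,-0.14],[0,0,-0.14]], "rotation": [[0,0,0],[0,0,0],[0,0,0],[0,0,0],[0,0,0]], "gripper": [1,1,1,1,1]}}

```text
time_s: 14.25
eef_pos: [588.4, 164.9, 221.5]
ee_rot: [-0.0, 0.641, 0.767, -0.0]
force: [0.3, -0.2, -1.0]
grip_width: 0.001
grip_force: 0.0
```

```bash
python3 -c "
from go import *
print(ctrl.sense()['force'])
s=snap('scene','s6');c=snap('top','t6')
q=lambda c,a,b,d,e:cv2.resize(c['pixels'][a:b,d:e,::-1],(400,400))
cv2.imwrite('pics/crop7.png',np.hstack([q(s,150,320,250,420),q(c,150,270,255,375)]))
for q1 in(1.08,1.22):
  f=q1+.14;print(proj(s,[*tw([15,96+126*np.sin(f)]),55+126*np.cos(f)]))"
```

```text
[ 0.29245578 -0.18466516 -0.96719764]
[[298.56520297 189.84333566]]
[[297.38184454 194.27604573]]
```

View pics/crop7.png

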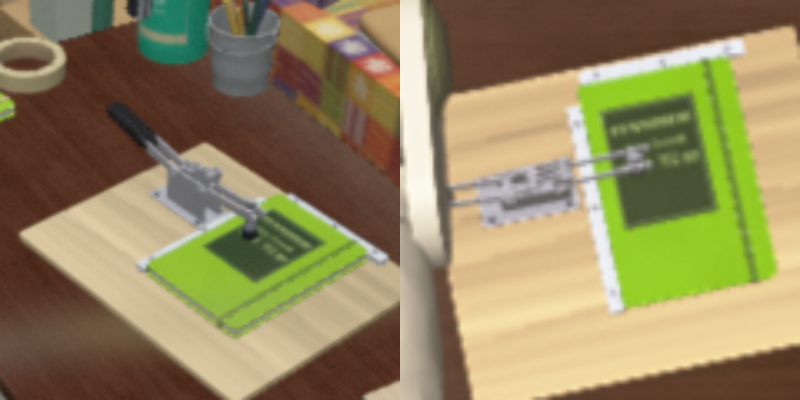

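The lever stays down with the tool clear of it: its tip is at scene px ≈ (297.6,196), against (297.4,194.3) predicted for locked. The foot is on the cover and the notebook is flush, so I'm handing in.

```bash
python3 -c "
from rig import ctrl
print(ctrl.finish_job())"
```

```text
the job is handed in; nothing more can be done
None
```

I handed the job in at about 14 s of the allowed 54 s: the last images show the notebook flush against both strips and the lever locked, with the foot on the cover. I had no reading of the foot's force on the cover, and the hand-in returned no verdict.

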